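# Slide the locked examination stage under the magnifier

### The job

Bring the stone fragment under the magnifier: with the fingertips, press the black lock button on the sliding stage and keep it down while you push the stage along its rails all the way to the end stop at the magnifier's end, then let the button spring back up fully so the stage is locked there, and move clear. Only push: do not touch or lift the stone, which must stay lying in its tray, and leave the other things on the table where they are.

Things in the scene. Friction and masses are not known exactly. Their poses are not given: they have to be found in the camera images.
- rail: fixed slide: grey base plate 280 x 350 x 12 mm, two steel rods, toothed lock bar, a grey end block 46 mm high at either end. Origin: underside of the base, on the table, midway between the end blocks. Its +y axis is the direction in which the stage slides to its end stop; z up; its -x side (the button's) is nearer the robot
- lens (a point): centre of the magnifier lens fixed on the rail (98 mm across its frame, 129 to 142 mm above the table), over the far-side part of the stage's end position; its mast, 14 mm thick, stands at rail x +135, y +155 mm
- stage (a joint): travel of the aluminium stage (230 x 140 mm, flat top at z 48 mm) along rail +y, m: 0 start end, 0.160 against the end stop; starts locked at about 0.0105. Unlocked it slides with 2 N friction plus 10 N per m/s. With the button up it locks (about 3 mm play) in catches every 10 mm along the whole travel, the last at the end stop; a little off a catch, the pin draws the stage into it
- lock (a joint): travel of the lock button downward, in m: 0 = up (locked), 0.008 = fully down; the stage is free once pressed beyond about 0.0045. Spring: 3 N at the start of the press, 6 N fully down, then a hard stop
- button_top (a point): centre of the top face of the round black lock button (32 mm across), on the stage's near-side apron; z 62 mm when up, 54 mm when down; it rides on the stage. Finger friction on the button, pressed with 8 N or more, is enough to drive the stage. The tray's rim, 60 mm high, begins 41 mm from the button's centre towards rail +x
- step_face (a point): centre of the upright face of the aluminium step behind the button, 36 mm from the button's centre towards rail -y; the face is 50 mm wide across the slide, from z 48 to 64 mm, and may be pushed towards rail +y with the side of the fingers; rides on the stage
- button_at_stop (a point): fixed point on the rail: where button_top is when the stage stands against its end stop with the button up (rail frame -90, +90, 62 mm)
- tray_centre (a point): centre of the felt floor of the stage's tray (156 x 128 mm inside, rim 10 mm high), 50 mm above the table; rides on the stage, 123 mm towards rail +x from the button
- fragment: loose stone fragment about 85 x 62 x 29 mm, 0.35 kg, lying in the tray; not to be touched. Origin: centre of its underside
- spare_fragment: bystander: smaller stone fragment 68 x 50 x 23 mm on the table; origin centre of underside
- solvent: bystander: amber bottle, 60 mm diameter, 130 mm high, beside the start end; origin centre of underside
- paste_jar: bystander: white jar, 64 mm diameter, 60 mm high, beyond the magnifier's end; origin centre of underside
- bowl: bystander: white bowl, 100 mm across, 40 mm high; origin centre of underside
- dust_brush: bystander: brush 160 mm long lying on the robot's side of the slide; origin under its middle
- spatula: bystander: spatula 170 mm long lying beyond the end-stop end; origin under its middle

How it is judged:
By the outcome, as a careful person would: the job done as asked, in the order asked, and still so for the second after the job is handed in, with the robot touching nothing.
It also fails if it takes over 40 s, if anything falls off the work surface, if the arm or the gripper's body presses on something with over 40 N, if the wrist force passes 120 N, or if a joint passes its speed limit or range.

### The arm

A 7-joint arm with a two-finger parallel gripper is mounted at the origin on the work surface. World frame = base frame: x ahead of the robot, y to its left, z up, the work surface at z = 0. Lengths are in m, angles in rad, forces in N, time in s.
With the tool pointing down it reaches from about 0.425 to 0.825 m from the base axis. Payload 3.6 kg.
Tool frame: the origin (TCP) lies at the very end of the fingers, on their centre line; the grasp point (between the pads) lies 19 mm behind it; z points along the fingers, y is the line along which they close (so a half turn about z gives the same grasp; the last joint's range is limited). The gripper opens to 93 mm and grips with 3 to 60 N. Pads are 15 mm wide; open, the fingers measure 128 mm over their backs; the gripper's body (75 mm by 188 mm) begins 65 mm behind the grasp point.
Start: joints at [1.266, 0.615, -0.013, 1.423, 0.008, 1.103, -0.04], TCP at [0.179, -0.625, 0.219] pointing down, gripper open.
Joint ranges: [-3.12, 3.12], [-0.3, 2.06], [-1.34, 1.32], [0.26, 2.42], [-1.36, 4.5], [0.01, 1.98], [-2.84, 2.84]. Speed limits (rad/s): [2.79, 2.79, 3.14, 3.14, 3.14, 3.14, 3.14].

### API

Orientations are given as a 3x3 rotation matrix whose columns are the frame's x, y, z axes.
In Python, from cell import * gives the robot as it stands.
- The arm moves only by the tool carry_out, never from a script. Its argument "motion" is one flat list of numbers, 7 for each row, row after row: the shift along the world's x, y, z in mm, then the turn, a rotation vector about the world's x, y, z in rad, then the finger opening in mm, from 0 to 93. A call has 1 to 12 rows; each row is the pose to reach, as a shift and turn from the pose commanded when the call began; what a row does not reach only later rows make up. A row lasts 1/12 s, in which the tool goes at most 41.7 mm and 7.16 degrees, less where a joint would pass 70% of its speed; a pose out of reach is approached as far as the arm can. A call with a gripper value outside its range is refused whole. The fingers move at their own pace and stop on an object; "force" is the grip in N (left out, the last holds). Time passes only in rows, so rows that repeat a pose let the fingers close. It gives the time, the measured TCP pose, the force, the opening and the grip force at its end, in the units of the state.
- get_obs(): the state, without advancing time (a new reading comes with each control period).
- grab_frame(name): name is "side" or "top" or "wrist"; returns the picture (420x560x3 uint8, red, green, blue); there is no depth.
- camera_info(name): a dict with "fovy" (degrees; the focal length in pixels is half the picture's height over the tangent of half this angle, whatever the lens; pixels are square), "cx", "cy" (the principal point, pixels), "world_from_camera" (4x4, takes a point from camera to world coordinates); the wrist camera has in their place "T_tool_cam" (4x4, takes a point from camera to tool coordinates, whose origin is the TCP and whose axes are the flange's). Camera axes: x right, y up, looking along -z (the intrinsics and any distortion apply to the point x, -y, -z); pixel columns grow to the right and rows downward; lengths in m; the calibration is good to about 2 mm. A picture is of the moment at which its call begins: read the wrist's pose just before it. camera_info takes no time and is no camera call.
- close_job(): hands the job in; it is judged then, once.
The state is a dict: "time": time; "joints": joint angles; "dq": joint speeds; "effort": joint torques, N m; "eef_pos": TCP position; "ee_rot": TCP orientation; "contact_force": force on the tool from outside, world axes, zero at the start; "moment": the same for the moment, N m; "gripper_width": opening from 0.0 (shut) to 1.0 (fully open); "grasp_force": force on a finger pad.
Only numpy, scipy, OpenCV 4.12 (cv2) and the standard library are available. Lean on these libraries where they do the work, as an engineer would, in place of code of your own. Each camera call takes 0.05 s, during which the arm holds its last target. There are 200 camera calls.

## Working session

There is one attempt and no reset: what is moved stays moved. The work goes in short steps, Python scripts to look and compute and a tool call to move; the robot and the scene stay as the last step left them, time stands still between calls to the robot, and variables do not carry over. Pictures are saved under pics/ and viewed, at most 10 in all, crops included, and the job is handed in when it is done.

Besides the shell and the picture viewer there is one more tool, called after "Emit:" as name(argument=value, ...), one argument or row to a line, values as JSON. carry_out: Moves the arm, as the interface text tells. Its arguments: {"type":"object","properties":{"motion":{"type":"array","items":{"type":"number"}},"force":{"type":"number"}},"required":["motion"]}

```bash
mkdir -p pics
python3 - <<'E'
from cell import *
import cv2,numpy as np
np.set_printoptions(precision=4,suppress=True)
for n in ["side","top"]:
    cv2.imwrite(f"pics/{n}0.png",grab_frame(n)[:,:,::-1]); print(n,camera_info(n))
o=get_obs(); print(o); print(camera_info("wrist"))
E
```

```text
side {'fovy': 43.966588566112776, 'cx': 283.5576498448044, 'cy': 210.22591653606165, 'world_from_camera': array([[-0.8809,  0.2945, -0.3706,  0.1284],
       [-0.4729, -0.5828,  0.6608,  0.8443],
       [-0.0214,  0.7574,  0.6526,  0.9201],
       [ 0.    ,  0.    ,  0.    ,  1.    ]])}
top {'fovy': 53.3300556494096, 'cx': 280.38733266540424, 'cy': 210.8019305548951, 'world_from_camera': array([[ 0.0124,  0.9879, -0.1548,  0.4484],
       [-0.9992,  0.0179,  0.0344,  0.0562],
       [ 0.0368,  0.1543,  0.9873,  0.923 ],
       [ 0.    ,  0.    ,  0.    ,  1.    ]])}
{'time': 0.1, 'joints': array([ 1.2655,  0.6158, -0.0126,  1.4247,  0.0081,  1.1034, -0.0404]), 'dq': array([-0.0018, -0.0029,  0.0005, -0.0035,  0.0009,  0.0011, -0.0001]), 'effort': array([  0.0014, -46.0046,   0.2095, -16.6246,  -0.0613,   0.0169,
         0.0001]), 'eef_pos': array([ 0.1787, -0.6242,  0.2176]), 'ee_rot': array([[ 0.9614,  0.2752, -0.0007],
       [ 0.2752, -0.9614,  0.0021],
       [-0.    , -0.0022, -1.    ]]), 'contact_force': array([ 0.4781,  0.2728, -0.0225]), 'moment': array([0.0271, 0.037 , 0.0148]), 'grasp_force': 0.0, 'gripper_width': 1.0005835107916619}
{'fovy': 63.201443968014466, 'cx': 280.4340913966013, 'cy': 213.3449243023064, 'T_tool_cam': array([[ 0.0004,  0.9654,  0.2606,  0.0728],
       [ 1.    , -0.0004,  0.0002, -0.0001],
       [ 0.0003,  0.2606, -0.9654, -0.1664],
       [ 0.    ,  0.    ,  0.    ,  1.    ]])}
```

View pics/side0.png

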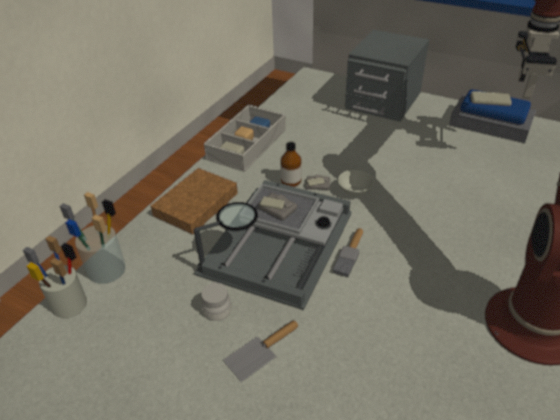

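View pics/top0.png

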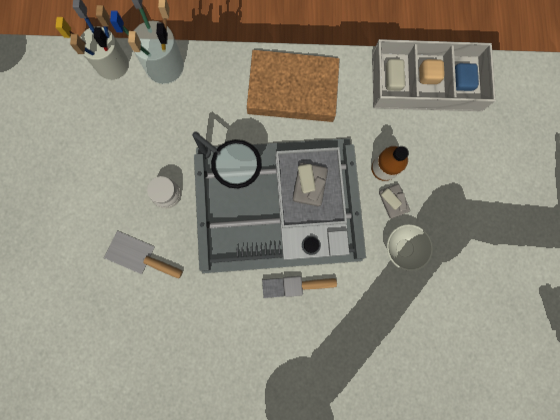

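The side view shows the button at about (323,222) and the top view at about (311,244), with the step to its right at (338,241). The slide direction is image-left in the top view (roughly world +y). The lens is at (236,163), the brush at (300,286) and the stone at (310,183).

```bash
cat > h.py <<'E'
import numpy as np,cv2
from cell import *
np.set_printoptions(precision=4,suppress=True)
def ray(n,u,v,T=None):
    c=camera_info(n); f=210/np.tan(np.radians(c["fovy"])/2)
    T=c["world_from_camera"] if T is None else T
    return T[:3,3],T[:3,:3]@np.array([(u-c["cx"])/f,-(v-c["cy"])/f,-1])
def onz(n,u,v,z,T=None):
    o,d=ray(n,u,v,T); return o+d*(z-o[2])/d[2]
def tri(a,b):
    (o,d),(p,e)=a,b; s=np.linalg.lstsq(np.c_[d,-e],p-o,rcond=None)[0]
    A,B=o+d*s[0],p+e*s[1]; return (A+B)/2,np.linalg.norm(A-B)
def blob(im,u,v,r,t):
    g=im.max(2).astype(np.uint8); m=np.zeros_like(g); m[v-r:v+r,u-r:u+r]=(g[v-r:v+r,u-r:u+r]<t)
    n,l,s,c=cv2.connectedComponentsWithStats(m); k=1+np.argmax(s[1:,4]); return c[k],s[k]
E
python3 - <<'E'
from h import *
t=cv2.imread("pics/top0.png");s=cv2.imread("pics/side0.png")
bt=blob(t,311,244,14,45);bs=blob(s,323,222,12,45);print(bt,bs)
print(tri(ray("top",*bt[0]),ray("side",*bs[0])),onz("top",*bt[0],.062),onz("side",*bs[0],.062))
a=cv2.resize(t[125:285,180:380],None,fx=4,fy=4,interpolation=cv2.INTER_CUBIC)[:600]
cv2.imwrite("pics/c1.png",cv2.convertScaleAbs(a,alpha=1.4))
E
```

```text
(array([310.9548, 244.3266]), array([304, 237,  15,  16, 199], dtype=int32)) (array([322.9515, 222.1359]), array([317, 217,  13,  11, 103], dtype=int32))
(array([ 0.5141, -0.0395,  0.051 ]), np.float64(0.0026403831729906947)) [ 0.5145 -0.0378  0.062 ] [ 0.508  -0.0288  0.062 ]
```

View pics/c1.png

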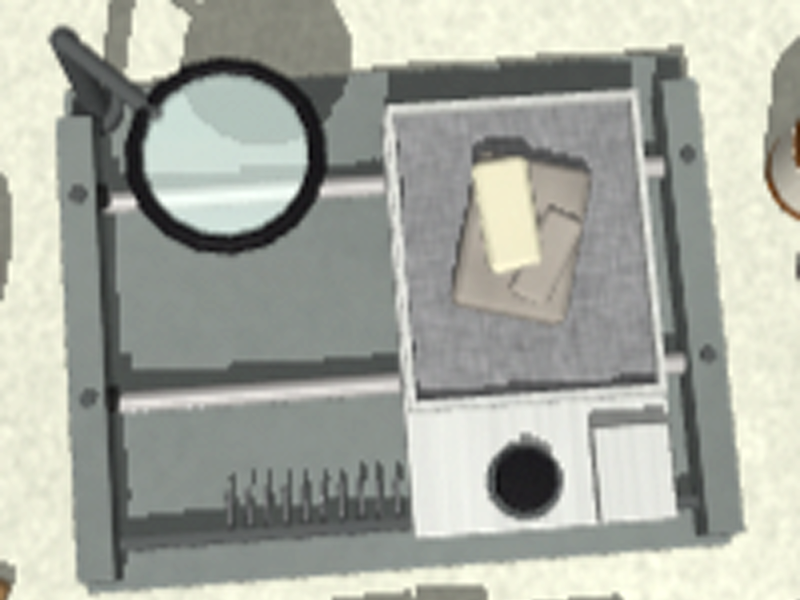

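Run:
```python
from h import *
P=lambda x,y,z:onz("top",180+x/4-.4,125+y/4-.4,z)
S=[P(*p,.046) for p in [(78,194),(88,398),(688,153),(708,355)]]
ex1,ex2=S[0]-S[1],S[2]-S[3];ey1,ey2=S[0]-S[2],S[1]-S[3]
a=lambda v:np.degrees(np.arctan2(v[1],v[0]))
print([ (a(v),np.linalg.norm(v)) for v in (ex1,ex2,ey1,ey2)],np.mean(S,0))
th=np.radians(np.mean([a(ex1)+90,a(ex2)+90,a(ey1),a(ey2)]));ey=np.array([np.cos(th),np.sin(th),0]);ex=np.array([ey[1],-ey[0],0])
b=P(525,479,.062);c=np.mean(S,0)
print(np.degrees(th),ey,"button",b,"rail xy",(b-c)@ex,(b-c)@ey)
l=P(226,156,.1355);print("lens",l,(l-c)@ex,(l-c)@ey)
for p in [(57,118),(83,592),(742,535),(697,78)]:q=P(*p,.046);print((q-c)@ex,(q-c)@ey)
R=get_obs()["ee_rot"];Rd=np.c_[ex,-ey,[0,0,-1]];print(cv2.Rodrigues(Rd@R.T)[0].T)
```

```text
[(np.float64(5.129117995042096), np.float64(0.11014256909333674)), (np.float64(4.731863440276476), np.float64(0.11139468553706319)), (np.float64(95.21467835230284), np.float64(0.330120968250649)), (np.float64(94.99751795043927), np.float64(0.3293491311976487))] [0.6242 0.0314 0.046 ]
95.01829443451517 [-0.0875  0.9962  0.    ] button [ 0.5145 -0.0376  0.062 ] rail xy -0.11538081240026353 -0.05920259093837689
lens [0.6627 0.1156 0.1355] 0.04572737732757587 0.08044460815911651
0.09752022676050538 0.17427218630155356
-0.1557738259881049 0.17197889726012683
-0.1519133823988361 -0.17265672496191956
0.09781337829734249 -0.17440966603860442
[[-0.0022 -0.0004 -0.1913]]
```

Emit:
carry_out(
  motion=[18, 25, 0, 0, 0, -0.016, 0, 36, 50, 0, 0, 0, -0.032, 0, 55, 75, 0, 0, 0, -0.048, 0, 73, 100, 0, 0, 0, -0.064, 0, 91, 125, 0, 0, 0, -0.08, 0, 110, 150, 0, 0, 0, -0.096, 0, 128, 175, 0, 0, 0, -0.112, 0, 146, 200, 0, 0, 0, -0.128, 0, 165, 225, 0, 0, 0, -0.144, 0, 183, 250, 0, 0, 0, -0.16, 0, 201, 275, 0, 0, 0, -0.176, 0, 220, 300, 0, 0, 0, -0.191, 0],
  force=10,
)

```text
time: 1.1
eef_pos: [0.3991, -0.3234, 0.2183]
ee_rot: [[0.996, 0.087, -0.001], [0.087, -0.996, 0.001], [-0.001, -0.001, -1.0]]
contact_force: [0.2, -0.3, -0.5]
gripper_width: 0.19
grasp_force: 0.0
```

Emit:
carry_out(
  motion=[11, 28, 0, 0, 0, 0, 0, 23, 56, 0, 0, 0, 0, 0, 34, 84, 0, 0, 0, 0, 0, 46, 112, -5, 0, 0, 0, 0, 57, 140, -10, 0, 0, 0, 0, 69, 170, -16, 0, 0, 0, 0, 80, 200, -24, 0, 0, 0, 0, 92, 230, -34, 0, 0, 0, 0, 104, 260, -44, 0, 0, 0, 0, 115, 287, -53, 0, 0, 0, 0, 115, 287, -53, 0, 0, 0, 0, 115, 287, -53, 0, 0, 0, 0],
)

```text
time: 2.1
eef_pos: [0.5136, -0.0357, 0.1647]
ee_rot: [[0.996, 0.092, -0.002], [0.092, -0.996, 0.001], [-0.002, -0.001, -1.0]]
contact_force: [0.3, -0.2, -0.4]
gripper_width: 0.001
grasp_force: 0.0
```

Run:
```python
from h import *
o=get_obs();w=grab_frame("wrist")[:,:,::-1];cv2.imwrite("pics/w0.png",w)
print(o)
```

```text
{'time': 2.1, 'joints': array([ 0.0685,  0.4739, -0.0598,  1.8774,  0.0371,  0.7935, -1.4891]), 'dq': array([ 0.0472, -0.0211,  0.056 ,  0.0037,  0.0133,  0.007 ,  0.0041]), 'effort': array([ -1.5959, -35.913 ,  -1.1415, -13.3916,  -0.1456,  -0.1296,
        -0.0278]), 'eef_pos': array([ 0.5136, -0.0357,  0.1647]), 'ee_rot': array([[ 0.9957,  0.0924, -0.0021],
       [ 0.0924, -0.9957,  0.0008],
       [-0.002 , -0.001 , -1.    ]]), 'contact_force': array([ 0.3463, -0.2259, -0.4183]), 'moment': array([-0.0329,  0.0058,  0.0315]), 'grasp_force': 0.0, 'gripper_width': 0.0009397719939076751}
```

View pics/w0.png

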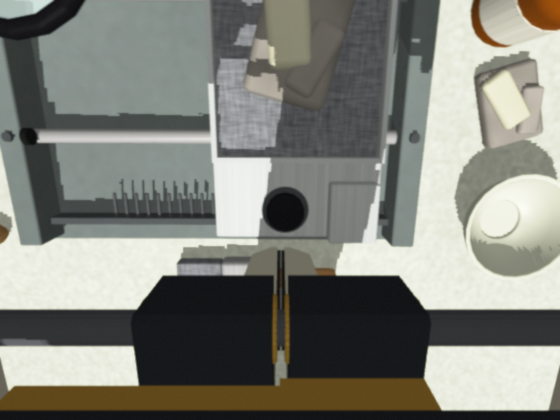

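The wrist view shows the button at about (285,209), with the step to its right and the closed fingertips at (281,250).

Run:
```python
from h import *
w=cv2.imread("pics/w0.png");g=cv2.GaussianBlur(cv2.cvtColor(w,6),(3,3),0)
b,s=blob(w,285,209,26,50);print(b,s)
o=get_obs();T=np.eye(4);T[:3,:3]=o["ee_rot"];T[:3,3]=o["eef_pos"]
T=T@camera_info("wrist")["T_tool_cam"]
p=onz("wrist",*b,.062,T);print(p,(onz("wrist",b[0]+s[2]/2,b[1],.062,T)-p)[:2]);print(tri(ray("wrist",*b,T),ray("top",310.95,244.33)))
print(onz("wrist",330,182,.064,T),onz("wrist",330,240,.064,T),o["eef_pos"])
```

```text
[284.7222 209.8438] [ 264  188   43   44 1447]
[ 0.5165 -0.0408  0.062 ] [ 0.0016 -0.0175]
(array([ 0.5148, -0.0399,  0.0543]), np.float64(0.002474649279380709))
[ 0.543  -0.0744  0.064 ] [ 0.4947 -0.0805  0.064 ] [ 0.5135 -0.0378  0.1652]
```

Emit:
carry_out(
  motion=[1, -1, -15, 0, 0, 0, 0, 2, -2, -30, 0, 0, 0, 0, 2, -2, -45, 0, 0, 0, 0, 2, -2, -60, 0, 0, 0, 0, 2, -2, -74, 0, 0, 0, 0, 2, -2, -84, 0, 0, 0, 0, 2, -2, -92, 0, 0, 0, 0, 2, -2, -97, 0, 0, 0, 0, 2, -2, -97, 0, 0, 0, 0, 2, -2, -97, 0, 0, 0, 0],
)

```text
time: 2.98
eef_pos: [0.5161, -0.0402, 0.0689]
ee_rot: [[0.996, 0.087, 0.001], [0.087, -0.996, -0.0], [0.001, 0.0, -1.0]]
contact_force: [-0.6, 0.8, -0.0]
gripper_width: 0.007
grasp_force: 0.0
```

Run:
```python
from h import *
w=grab_frame("side")[:,:,::-1];cv2.imwrite("pics/s1.png",cv2.resize(w[150:290,230:400],None,fx=4,fy=4,interpolation=2))
o=get_obs();print(o["eef_pos"],o["contact_force"])
```

```text
[ 0.5163 -0.0401  0.0691] [-0.0928  0.1396  0.3708]
```

View pics/s1.png

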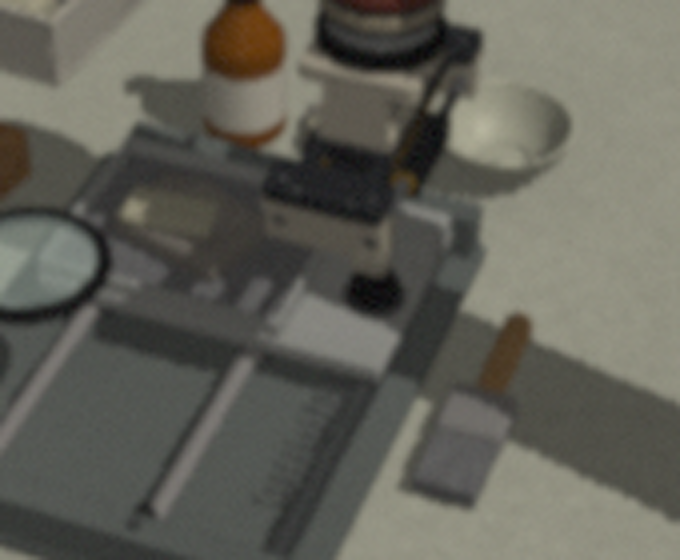

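The closed fingertips stand just above the button at crop pixel (375,280), centred on it. Next I press.

Emit:
carry_out(
  motion=[0, 0, -3, 0, 0, 0, 0, 0, 0, -6, 0, 0, 0, 0, 0, 0, -9, 0, 0, 0, 0, 0, 0, -12, 0, 0, 0, 0, 0, 0, -14, 0, 0, 0, 0, 0, 0, -16, 0, 0, 0, 0, 0, 0, -16, 0, 0, 0, 0, 0, 0, -16, 0, 0, 0, 0],
)

```text
time: 3.7
eef_pos: [0.5165, -0.0399, 0.0542]
ee_rot: [[0.996, 0.088, 0.002], [0.088, -0.996, -0.0], [0.002, 0.0, -1.0]]
contact_force: [-2.7, -0.5, 13.3]
gripper_width: -0.0
grasp_force: 6.8
```

Emit:
carry_out(
  motion=[0, 2, 0, 0, 0, 0, 0, 0, 5, 0, 0, 0, 0, 0, -1, 10, 0, 0, 0, 0, 0, -1, 16, 0, 0, 0, 0, 0, -2, 22, 0, 0, 0, 0, 0, -2, 28, 0, 0, 0, 0, 0, -3, 34, 0, 0, 0, 0, 0, -4, 40, 0, 0, 0, 0, 0, -4, 46, 0, 0, 0, 0, 0, -5, 52, 0, 0, 0, 0, 0, -5, 58, 0, 0, 0, 0, 0, -6, 64, 0, 0, 0, 0, 0],
)

```text
time: 4.7
eef_pos: [0.5109, 0.0226, 0.0542]
ee_rot: [[0.996, 0.086, 0.002], [0.086, -0.996, -0.002], [0.002, 0.002, -1.0]]
contact_force: [-1.5, -3.3, 13.4]
gripper_width: 0.007
grasp_force: 6.4
```

Run:
```python
from h import *
w=grab_frame("side")[:,:,::-1];cv2.imwrite("pics/s2.png",cv2.resize(w[150:330,180:400],None,fx=3,fy=3,interpolation=2))
o=get_obs();print(o["eef_pos"],o["contact_force"])
```

```text
[0.5107 0.0248 0.0542] [-2.6125 -0.7605 13.4724]
```

View pics/s2.png

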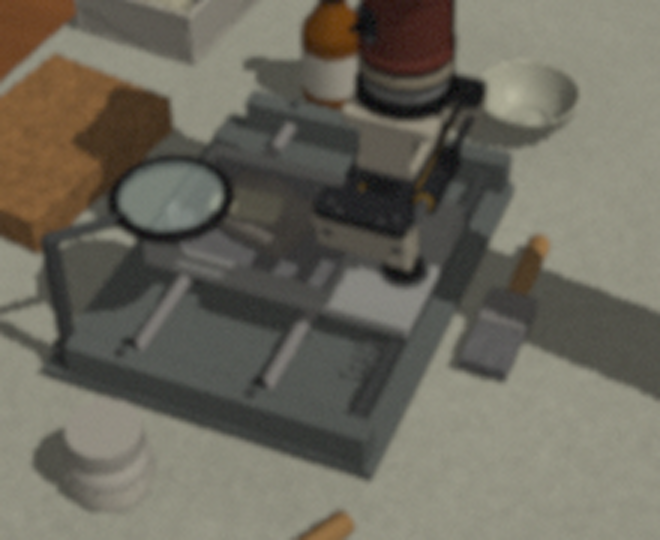

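The stage is travelling with the fingertips still on the button at crop (405,270), and the tray is moving under the lens. Continue.

Emit:
carry_out(
  motion=[0, 3, 0, 0, 0, 0, 0, -1, 8, 0, 0, 0, 0, 0, -1, 14, 0, 0, 0, 0, 0, -2, 20, 0, 0, 0, 0, 0, -2, 26, 0, 0, 0, 0, 0, -3, 32, 0, 0, 0, 0, 0, -3, 38, 0, 0, 0, 0, 0, -4, 44, 0, 0, 0, 0, 0, -4, 50, 0, 0, 0, 0, 0, -5, 56, 0, 0, 0, 0, 0, -5, 62, 0, 0, 0, 0, 0, -6, 68, 0, 0, 0, 0, 0],
)

```text
time: 5.75
eef_pos: [0.5047, 0.0908, 0.0542]
ee_rot: [[0.996, 0.086, 0.002], [0.086, -0.996, -0.002], [0.002, 0.002, -1.0]]
contact_force: [-1.4, -2.9, 13.2]
gripper_width: 0.004
grasp_force: 6.7
```

Emit:
carry_out(
  motion=[0, 3, 0, 0, 0, 0, 0, 0, 6, 0, 0, 0, 0, 0, -1, 9, 0, 0, 0, 0, 0, -1, 12, 0, 0, 0, 0, 0, -1, 14, 0, 0, 0, 0, 0, -1, 16, 0, 0, 0, 0, 0, -2, 18, 0, 0, 0, 0, 0, -2, 19, 0, 0, 0, 0, 0, -2, 19, 0, 0, 0, 0, 0, -2, 19, 0, 0, 0, 0, 0],
)

```text
time: 6.58
eef_pos: [0.503, 0.1102, 0.0542]
ee_rot: [[0.996, 0.087, 0.003], [0.087, -0.996, -0.001], [0.003, 0.001, -1.0]]
contact_force: [-1.4, -2.1, 13.8]
gripper_width: 0.003
grasp_force: 6.6
```

Emit:
carry_out(
  motion=[0, 1, 0, 0, 0, 0, 0, 0, 2, 0, 0, 0, 0, 0, 2, 0, 0, 0, 0, 0, 2, 0, 0, 0, 0],
)

```text
invalid input
```

Emit:
carry_out(
  motion=[0, 1, 0, 0, 0, 0, 0, 0, 2, 0, 0, 0, 0, 0, 0, 2, 0, 0, 0, 0, 0, 0, 2, 0, 0, 0, 0, 0],
)

```text
time: 6.92
eef_pos: [0.503, 0.1103, 0.0542]
ee_rot: [[0.996, 0.086, 0.002], [0.086, -0.996, -0.003], [0.002, 0.003, -1.0]]
contact_force: [-1.8, -4.7, 14.2]
gripper_width: 0.007
grasp_force: 7.0
```

The tip no longer advances and the push force rises, so the stage is at the stop. I lift straight up.

Emit:
carry_out(
  motion=[0, 0, 2, 0, 0, 0, 0, 0, 0, 4, 0, 0, 0, 0, 0, 0, 6, 0, 0, 0, 0, 0, 0, 8, 0, 0, 0, 0, 0, 0, 11, 0, 0, 0, 0, 0, 0, 15, 0, 0, 0, 0, 0, -1, 25, 0, 0, 0, 0, 0, -1, 40, 0, 0, 0, 0, 0, -1, 60, 0, 0, 0, 0, 0, -1, 80, 0, 0, 0, 0, 0, -1, 100, 0, 0, 0, 0, 0, -1, 115, 0, 0, 0, 0],
)

```text
time: 7.92
eef_pos: [0.5018, 0.1129, 0.1696]
ee_rot: [[0.996, 0.089, 0.001], [0.089, -0.996, 0.001], [0.001, -0.001, -1.0]]
contact_force: [-0.0, 0.2, 0.8]
gripper_width: 0.006
grasp_force: 0.0
```

Emit:
carry_out(
  motion=[0, 0, 10, 0, 0, 0, 0, 0, -15, 20, 0, 0, 0, 0, 0, -40, 20, 0, 0, 0, 0, 0, -70, 20, 0, 0, 0, 0, 0, -100, 20, 0, 0, 0, 0, 0, -120, 20, 0, 0, 0, 0, 0, -120, 20, 0, 0, 0, 0, 0, -120, 20, 0, 0, 0, 0],
)

```text
time: 8.58
eef_pos: [0.5016, -0.0082, 0.1879]
ee_rot: [[0.996, 0.086, -0.0], [0.086, -0.996, 0.001], [-0.0, -0.001, -1.0]]
contact_force: [-0.2, -0.2, -0.4]
gripper_width: 0.003
grasp_force: 0.0
```

Run:
```python
from h import *
t=grab_frame("top")[:,:,::-1];s=grab_frame("side")[:,:,::-1]
cv2.imwrite("pics/t3.png",cv2.convertScaleAbs(np.hstack([cv2.resize(t[100:300,130:430],None,fx=1.3,fy=1.3),cv2.resize(s[140:340,150:450],None,fx=1.3,fy=1.3)]),alpha=1.3))
o=get_obs();print(o["time"],o["eef_pos"],o["contact_force"])
c=np.array([.5155,-.0395,.062])+.1495*np.array([-.0875,.9962,0]);print("expected",c)
for n,im in(("top",t),("side",s)):
    ci=camera_info(n);f=210/np.tan(np.radians(ci["fovy"])/2);q=np.linalg.inv(ci["world_from_camera"])@np.r_[c,1]
    u,v=int(ci["cx"]+f*q[0]/-q[2]),int(ci["cy"]+f*q[1]/q[2]);b=blob(im,u,v,13,45);print(n,u,v,b,onz(n,*b[0],.062))
```

```text
8.6833 [ 0.5018 -0.0058  0.1878] [ 0.5152 -0.2827  0.1244]
expected [0.5024 0.1094 0.062 ]
top 239 249 (array([238.9215, 249.6806]), array([232, 242,  15,  16, 191], dtype=int32)) [0.5013 0.1102 0.062 ]
side 299 259 (array([300.4252, 263.126 ]), array([294, 258,  14,  11, 127], dtype=int32)) [0.495  0.1195 0.062 ]
```

View pics/t3.png

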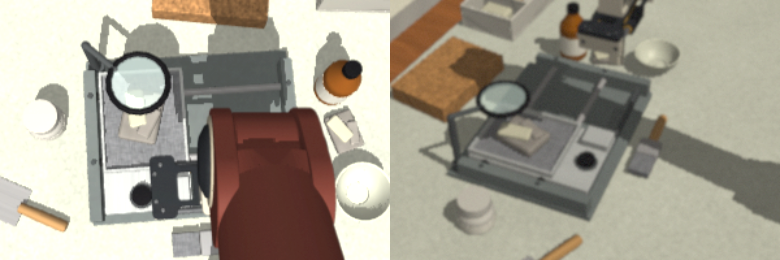

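The combined view shows the stage against the left end block. The button is up, at about (141,194) in the left half, and the stone lies in its tray under the lens. The other objects haven't moved, and the top camera measures about 148.5 mm of travel, against 149.5 mm expected.

```bash
python3 -c "
from cell import *
print(close_job())"
```

```text
the job is handed in; nothing more can be done
None
```

The job is handed in: the stage is at its end stop with the button up, the stone is in its tray under the magnifier, and the arm is clear; the lock itself was judged from the camera views and not tested by pushing.

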